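# Gauge a packing block with the red flip stop

### The arm

A 7-joint arm with a two-finger parallel gripper is mounted at the origin on a cart in front of the work surface, level with it; the furniture and walls round the work are solid. World frame = base frame: x ahead of the robot, y to its left, z up, the work surface at z = 0. Lengths are in m, angles in rad, forces in N, time in s.
With the tool pointing down it reaches from about 0.4 to 0.85 m from the base axis. Payload 4.5 kg.
Tool frame: the origin (TCP) lies midway between the tips of the shut fingers; the grasp point (between the pads) lies 19 mm behind it; z points along the fingers, y is the line along which they close (so a half turn about z gives the same grasp; the last joint's range is limited). The gripper opens to 88 mm and grips with 3 to 60 N. Pads are 18 mm wide; open, the fingers measure 123 mm over their backs; the gripper's body (75 mm by 187 mm) begins 45 mm behind the grasp point.
Start: joints at [-1.085, 0.689, -0.195, 1.565, 0.157, 0.902, -0.215], TCP at [0.273, 0.562, 0.239] pointing down, gripper open.
Joint ranges: [-3.01, 3.01], [-0.46, 2.08], [-1.47, 1.51], [0.13, 2.56], [-1, 4.14], [0.04, 2.09], [-2.66, 2.66]. Speed limits (rad/s): [2.57, 2.57, 3.14, 3.14, 3.14, 3.14, 3.14].

### API

Orientations are given as a unit quaternion [x, y, z, w].
In Python, from plant import r gives the robot as it stands.
- The arm moves only by the tool carry_out, never from a script. Its argument "plan" is a list of rows, each an object with "rot": the turn, a rotation vector about the tool's x, y, z in rad, a list of three; "xyz": the shift along the tool's x, y, z in m, a list of three; "grip": the closure in counts, from 0 (fully open) to 255 (shut). In form: [{"rot": [wx, wy, wz], "xyz": [dx, dy, dz], "grip": grip}, ...]. A call has 1 to 8 rows; each row is the pose to reach, as a shift and turn from the pose commanded when the call began, along the tool's axes at that moment; what a row does not reach only later rows make up. A row lasts 1/12 s, in which the tool goes at most 41.7 mm and 7.16 degrees, less where a joint would pass 70% of its speed; a pose out of reach is approached as far as the arm can. A call with a gripper value outside its range is refused whole. The fingers move at their own pace and stop on an object; "squeeze" is the grip in N (left out, the last holds). Time passes only in rows, so rows that repeat a pose let the fingers close. It gives the time, the measured TCP pose, the force, the opening and the grip force at its end, in the units of the state.
- r.get_state(): the state, without advancing time (a new reading comes with each control period).
- r.snapshot(name): name is "scene" or "top" or "wrist"; returns the picture (480x640x3 uint8, red, green, blue); there is no depth.
- r.camera_params(name): a dict with "fx", "fy", "cx", "cy" (pixels), "position" and "attitude" of the camera in the world; the wrist camera has in their place "hand_eye" (4x4, takes a point from camera to tool coordinates, whose origin is the TCP and whose axes are the flange's). Camera axes: x right, y down, z forward; pixel columns grow to the right and rows downward; lengths in m; the calibration is good to about 2 mm. A picture is of the moment at which its call begins: read the wrist's pose just before it. camera_params takes no time and is no camera call.
- r.finish_job(): hands the job in; it is judged then, once.
The state is a dict: "clock": time; "q": joint angles; "qd": joint speeds; "joint_torque": joint torques, N m; "tool_pos": TCP position; "eef_rot": TCP orientation; "contact_force": force on the tool from outside, world axes, zero at the start; "moment": the same for the moment, N m; "opening": opening from 0.0 (shut) to 1.0 (fully open); "finger_force": force on a finger pad.
Only numpy, scipy, OpenCV 4.12 (cv2) and the standard library are available. Lean on these libraries where they do the work, as an engineer would, in place of code of your own. Each camera call takes 0.05 s, during which the arm holds its last target. There are 200 camera calls.

### The job

Flip the red stop down onto the fence, slide the wooden block that lies in the jig's channel along the fence until its end rests against the stop, then flip the red stop back up, leaving the block where it was gauged. Leave the blue stop flipped up throughout.

Things in the scene. Friction and masses are not known exactly. Their poses are not given: they have to be found in the camera images.
- red_stop (a joint): hinge of the red flip stop, rad. 0: fully down, arm level across the fence top, nose hanging in the block's channel; grows as it flips up and back away from the robot; 1.57: arm upright; 2.25: end of travel. Starts up (1.45 to 1.8). Friction hinge (0.04 N m, about 1 N at the tab): stays at any angle where it is left. Up, it reaches up to 110 mm above the bench.
- red_tab (a point): grip point on the red stop's tab (14 mm wide along y, 12 mm thick along x), 15 mm below its free end; moves with it. y is the hinge axis, parallel to the fence. Down: x level, away from the robot, z up; flipping up by q turns it by q about +y. The hinge axis is 40 mm along its +x and 26 mm along its -z. Pinched across y it pivots in the fingers, lagging up to 0.3 rad; press its end (92 mm above the bench when down) to seat it.
- red_gauge (a point): fixed point 26 mm above the bench in mid channel: the red stop's nose when down, just above its lower end. y along the fence, x square to it away from the robot, z up. Nose 12 mm thick along y, so a block resting against it has its centre 51 mm from here along y. The red hinge axis is 40 mm along +x and 25 mm above. Push the block towards this point; it may lie at either end of the fence.
- block_center (a point): centre of the wooden packing block in the channel: 90 mm long (its y, along the fence), 40 mm wide, 32 mm high, 0.12 kg, loose; top 42 mm above the bench. Pushed at an end with about 1 N it slides. It starts about midway between the two stops. Another such block on the bench is not part of the job.
- jig: the gauging jig, fixed; origin at the centre of its underside, on the bench; y along the fence. Plywood bed 310 (y) x 90 (x) x 10 mm. Aluminium fence, front face at x +10 mm, 24 mm thick, top 44 mm above the bench. Low lip on the robot's side, top 18 mm above the bench, inner face at x -34 mm: the channel is 44 mm wide. Red and blue stops sit near opposite ends, about 240 mm apart.
- blue_stop (a joint): hinge of the blue flip stop near the other end of the fence, same build and joint meaning as the red one. It starts up (1.45 to 1.8) and is to stay up.
Mind the look-alikes: they are no part of the job. What is shaped like the part that bears block_center but orange is not meant.

How it is judged:
On the way, in this order (a step that is already met when the one before it is completed fails the run):
1. the red stop is flipped down onto the fence (value of joint red_stop below 0.2 rad), for 0.2 s.
2. with the red stop down, the block has been slid along the fence against it (value of joint red_stop below 0.2 rad and distance between block_center and red_gauge below 0.063 m and angle between the y axis of block_center and the y axis of red_gauge, either way round below 0.17 rad), for 0.2 s.
3. the red stop is flipped up again, the block staying where it was gauged (value of joint red_stop above 1.2 rad and distance between block_center and red_gauge below 0.063 m and angle between the y axis of block_center and the y axis of red_gauge, either way round below 0.17 rad), for 0.2 s.
At the end, for the whole second after the job is handed in: The red stop is up (over 1.2 rad) and so is the blue one; the block lies at rest in the channel along the fence (within 10 degrees), its end within about 12 mm of where the red stop's nose gauges it (centre within 63 mm of red_gauge) (all of step 3 and value of joint blue_stop above 1.2 rad and linear speed of block below 0.02 m/s); the robot touches nothing.
It fails at once if the blue stop is flipped down (below 1.0 rad) (value of joint blue_stop below 1 rad).
It also fails if it takes over 72 s, if anything falls off the work surface, if the arm or the gripper's body presses on something with over 40 N, if the wrist force passes 120 N, or if a joint passes its speed limit or range.

## Working session

There is one attempt and no reset: what is moved stays moved. The work goes in short steps, Python scripts to look and compute and a tool call to move; the robot and the scene stay as the last step left them, time stands still between calls to the robot, and variables do not carry over. Pictures are saved under pics/ and viewed, at most 10 in all, crops included, and the job is handed in when it is done.

Besides the shell and the picture viewer there is one more tool, called as a command line: name --argument value ..., lists and objects as JSON in quotes. carry_out: Moves the arm, as the interface text tells. Its arguments: {"type":"object","properties":{"plan":{"type":"array"},"squeeze":{"type":"number"}},"required":["plan"]}

```bash
mkdir -p pics; ls; python3 - <<'E'
from plant import r
import cv2
s=r.get_state();print({k:s[k] for k in('clock','tool_pos','eef_rot','contact_force','opening')})
for n in('scene','top'):
    print(n,r.camera_params(n)); cv2.imwrite(f'pics/{n}0.png',r.snapshot(n)[:,:,::-1])
print(r.camera_params('wrist'))
E
```

```text
pics
{'clock': 0.0, 'tool_pos': array([0.27262769, 0.56170416, 0.23790413]), 'eef_rot': array([ 2.23938006e-01,  9.74602957e-01, -9.08620222e-04, -1.41658429e-04]), 'contact_force': array([-0.50682043, -0.21492469,  0.43898454]), 'opening': 1.0011096703129956}
scene {'fx': 550.515553968678, 'fy': 550.515553968678, 'cx': 321.16471552425423, 'cy': 241.52361189572034, 'position': array([ 0.52931833, -1.04081785,  0.61735017]), 'attitude': array([ 0.87402556, -0.049745  ,  0.01401602, -0.4831235 ])}
top {'fx': 439.6102962075968, 'fy': 439.6102962075968, 'cx': 313.1531550167862, 'cy': 242.80352855107057, 'position': array([ 0.5350372 , -0.18637121,  0.9212696 ]), 'attitude': array([ 0.70814368, -0.70573484,  0.01414175, -0.01645839])}
{'fx': 403.1414739924141, 'fy': 403.1414739924141, 'cx': 317.8696482044068, 'cy': 235.78575426557407, 'hand_eye': array([[-1.21480626e-03, -9.62206508e-01, -2.72318125e-01,
         6.99983295e-02],
       [ 9.99998548e-01, -1.49443361e-03,  8.19443255e-04,
        -8.78584866e-04],
       [-1.19543499e-03, -2.72316734e-01,  9.62206926e-01,
        -1.47016151e-01],
       [ 0.00000000e+00,  0.00000000e+00,  0.00000000e+00,
         1.00000000e+00]])}
```

View pics/top0.png

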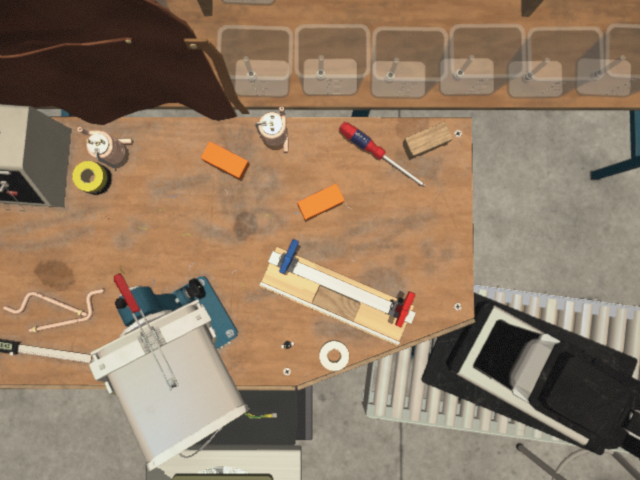

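View pics/scene0.png

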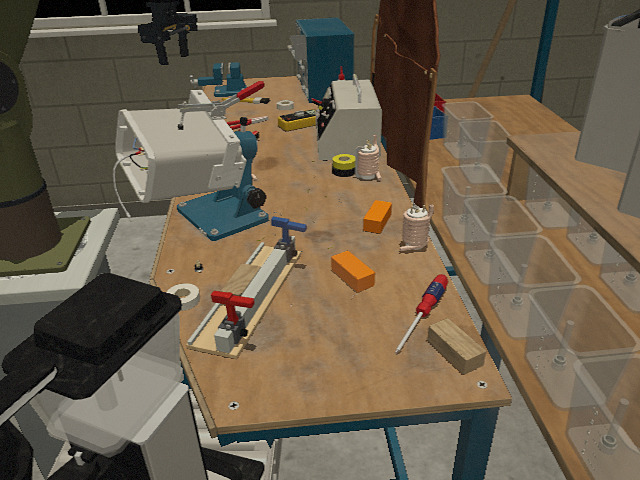

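The top view shows the jig at about (338,297), with the red stop at (404,305) at its right end, the blue stop at (288,257), and the brown block at (337,302). Look-alikes are the orange blocks at (225,160) and (321,202), and the loose wooden block at (428,140). The vise's red handle at (125,290) and the screwdriver at (360,140) could pass for the red stop. By the description I choose the wooden block in the channel at (337,302) and the red stop at (404,305). The white box at (170,370) is an obstacle beside the jig.

```bash
cat > h.py <<'E'
import numpy as np, cv2
from scipy.spatial.transform import Rotation as R
from plant import r
def cam(n):
    p=r.camera_params(n)
    if n=='wrist':
        s=r.get_state(); T=np.eye(4); T[:3,:3]=R.from_quat(s['eef_rot']).as_matrix(); T[:3,3]=s['tool_pos']
        T=T@p['hand_eye']; return p,T[:3,:3],T[:3,3]
    return p,R.from_quat(p['attitude']).as_matrix(),np.array(p['position'])
def ray(c,uv):
    p,M,o=c; d=M@[(uv[0]-p['cx'])/p['fx'],(uv[1]-p['cy'])/p['fy'],1]; return o,d/np.linalg.norm(d)
def onz(c,uv,z):
    o,d=ray(c,uv); return o+d*(z-o[2])/d[2]
def tri(c1,a,c2,b):
    o,d=ray(c1,a);q,e=ray(c2,b); t=np.linalg.lstsq(np.c_[d,-e],q-o,rcond=None)[0]
    return (o+t[0]*d+q+t[1]*e)/2, np.linalg.norm(o+t[0]*d-q-t[1]*e)
def proj(c,X):
    p,M,o=c; v=M.T@(np.array(X)-o); return np.array([p['fx']*v[0]/v[2]+p['cx'],p['fy']*v[1]/v[2]+p['cy']])
E
python3 - <<'E'
from h import *
im=cv2.imread('pics/top0.png'); s=cv2.imread('pics/scene0.png')
a=cv2.resize(im[230:350,250:430],None,fx=4.4,fy=4.4,interpolation=cv2.INTER_CUBIC)
cv2.imwrite('pics/crop1.png',a)
t,sc=cam('top'),cam('scene')
# box: top corners (90,360)/(205,305)/(247,408)/(150,468) top; scene ...
for n,a,b in(('box right rim',(205,303),(193,92)),('vise arm',(117,277),(262,86)),('box left rim',(93,362),(118,112))): print(n,tri(t,a,sc,b))
for c,n in((t,'top0'),(sc,'scene0')):
    hsv=cv2.cvtColor(cv2.imread(f'pics/{n}.png'),cv2.COLOR_BGR2HSV)
    for nm,lo,hi in(('red',(0,170,60),(6,255,255)),('blue',(108,130,40),(122,255,255))):
        m=cv2.inRange(hsv,lo,hi); k,l,st,ce=cv2.connectedComponentsWithStats(m)
        for i in range(1,k):
            if st[i,4]>60: print(n,nm,st[i],ce[i].round(1))
E
```

```text
box right rim (array([ 0.43548091, -0.04221038,  0.32188601]), np.float64(0.08668232689711215))
vise arm (array([0.51304496, 0.09849825, 0.28656211]), np.float64(0.001676631114190424))
box left rim (array([0.29252883, 0.14137196, 0.23236372]), np.float64(0.1735405009364632))
top0 red [340 123  16  16 134] [347.4 129.3]
top0 red [366 141  19  18 155] [375.2 149.6]
top0 red [114 274  25  38 287] [125.5 292.4]
top0 red [396 292  19  35 264] [404.5 308.2]
scene0 red [238  81  25  18 130] [249.6  89. ]
scene0 red [434 275  14  15  80] [441.3 279.9]
scene0 red [211 291  43  34 570] [231.5 302.6]
scene0 red [416 294  20  21 181] [426.1 303.4]
```

View pics/crop1.png

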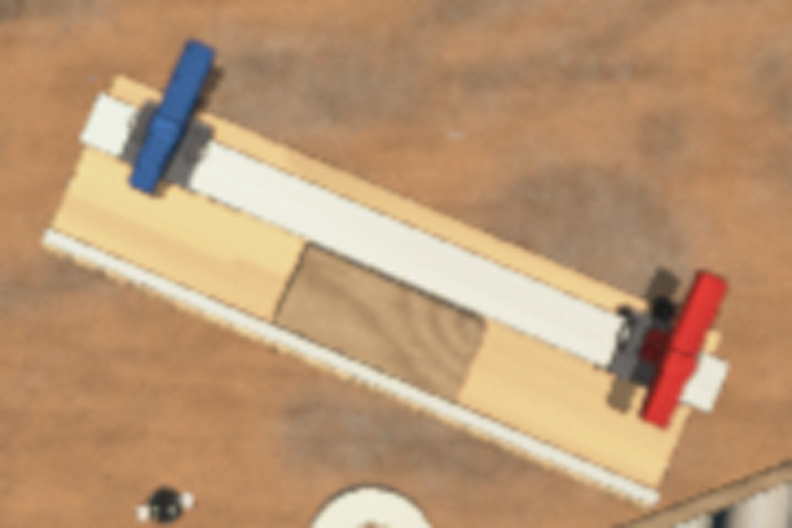

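The crop confirms the brown block in the channel, with its top corners at crop (305,245), (485,320), (460,400) and (275,320). The red bar runs from (712,275) to (655,425). The fence top ends are at (103,95)/(82,140) and (727,362)/(710,410).

```bash
cat >> h.py <<'E'
def cz(u,v,z): return onz(cam('top'),(250+(u-1.7)/4.4,230+(v-1.7)/4.4),z)
E
python3 - <<'E'
from h import *
f=[cz(103,95,.044),cz(82,140,.044),cz(727,362,.044),cz(710,410,.044)]
L=(f[0]+f[1])/2; Rr=(f[2]+f[3])/2
y=(L-Rr)[:2]; print('fence len',np.linalg.norm(y)); y/=np.linalg.norm(y); x=np.array([y[1],-y[0]]); 
mid=((L+Rr)/2)[:2]; J=mid-.022*x
print('x',x,'y',y,'J',J, 'yaw',np.degrees(np.arctan2(-y[0],y[1])))
loc=lambda P:(np.array([x@(P[:2]-J),y@(P[:2]-J)])*1000).round(1)
for nm,u,v,z in(('red tab end',712,275,.095),('red nose end',655,425,.095),('red mid',683,352,.097),('blue far',198,45,.095),('blue near',145,188,.095),
 ('b1',305,245,.042),('b2',485,320,.042),('b3',460,400,.042),('b4',275,320,.042),('bed FL',45,240,.018),('bed FR',655,500,.018)):
    P=cz(u,v,z); print(nm,P.round(4),loc(P))
t,s=cam('top'),cam('scene')
P,e=tri(t,(404.5,308.2),s,(231.5,302.6));print(P,e,loc(P))
E
```

```text
fence len 0.3072750373288711
x [ 0.9207369  -0.39018402] y [0.39018402 0.9207369 ] J [ 0.46554937 -0.23156397] yaw -22.965949981853406
red tab end [ 0.4791 -0.3678  0.095 ] [  65.6 -120.1]
red nose end [ 0.4157 -0.3433  0.095 ] [  -2.3 -122.3]
red mid [ 0.4467 -0.3549  0.097 ] [  30.8 -120.9]
blue far [ 0.5763 -0.1487  0.095 ] [ 69.6 119.5]
blue near [ 0.5152 -0.1264  0.095 ] [  4.6 116.2]
b1 [ 0.4884 -0.1952  0.042 ] [ 6.8 42.3]
b2 [ 0.4549 -0.2767  0.042 ] [  7.8 -45.8]
b3 [ 0.4189 -0.2654  0.042 ] [-29.8 -49.4]
b4 [ 0.4545 -0.1818  0.042 ] [-29.6  41.5]
bed FL [ 0.489  -0.0744  0.018 ] [-39.8 153.8]
bed FR [ 0.3701 -0.3577  0.018 ] [ -38.7 -153.4]
[ 0.4470268  -0.35670812  0.08527546] 0.0021280186360357924 [  31.8 -122.5]
```

carry_out --plan '[{"rot": [0, 0, 0], "xyz": [0, 0, -0.04], "grip": 255}, {"rot": [0, 0, 0], "xyz": [0, 0, -0.08], "grip": 255}, {"rot": [0, 0, 0], "xyz": [0, 0, -0.12], "grip": 255}, {"rot": [0, 0, 0], "xyz": [0, 0, -0.16], "grip": 255}, {"rot": [0, 0, 0], "xyz": [0, 0, -0.2], "grip": 255}, {"rot": [0, 0, 0], "xyz": [0, 0, -0.24], "grip": 255}, {"rot": [0, 0, 0], "xyz": [0, 0, -0.28], "grip": 255}, {"rot": [0, 0, 0], "xyz": [0, 0, -0.28], "grip": 255}]'

```text
clock: 0.77
tool_pos: [0.2734, 0.5644, 0.5271]
eef_rot: [0.224, 0.974, 0.008, 0.001]
contact_force: [0.4, 0.5, 0.2]
opening: 0.42
finger_force: 0.0
```

carry_out --plan '[{"rot": [0, 0, 0.1], "xyz": [-0.03, -0.024, -0.28], "grip": 255}, {"rot": [0, 0, 0.2], "xyz": [-0.06, -0.048, 0], "grip": 255}, {"rot": [0, 0, 0.3], "xyz": [-0.09, -0.072, 0], "grip": 255}, {"rot": [0, 0, 0.4], "xyz": [-0.12, -0.096, 0], "grip": 255}, {"rot": [0, 0, 0.5], "xyz": [-0.15, -0.12, 0], "grip": 255}, {"rot": [0, 0, 0.6], "xyz": [-0.18, -0.144, 0], "grip": 255}, {"rot": [0, 0, 0.7], "xyz": [-0.21, -0.168, 0], "grip": 255}, {"rot": [0, 0, 0.8], "xyz": [-0.24, -0.192, 0], "grip": 255}]'

```text
clock: 1.43
tool_pos: [0.3976, 0.2984, 0.5182]
eef_rot: [0.588, 0.809, -0.0, -0.0]
contact_force: [1.6, -0.3, -0.3]
opening: 0.006
finger_force: 0.0
```

```bash
cat >> h.py <<'E'
J=np.array([.46555,-.23156]); X=np.array([.92074,-.39018]); Y=np.array([.39018,.92074])
RG=np.c_[[*-Y,0],[*X,0],[0,0,-1]]   # tool y along jig x, z down
if np.linalg.det(RG)<0: RG=np.c_[[*Y,0],[*X,0],[0,0,-1]]
def go(*targets):
    "shift and turn (tool axes now) to jig-local points x,y,z"
    s=r.get_state(); M=R.from_quat(s['eef_rot']).as_matrix(); p=np.array(s['tool_pos'])
    print('clk',s['clock'],'tcp',p.round(4),'local',X@(p[:2]-J),Y@(p[:2]-J),'F',np.round(s['contact_force'],1),'rot',R.from_matrix(M.T@RG).as_rotvec().round(3),'q7',s['q'].round(2))
    for t in targets: print(t,(M.T@(np.r_[J+t[0]*X+t[1]*Y,t[2]]-p)).round(4))
E
python3 -c "
from h import *
go((.1,-.12,.5),(.1,-.12,.3),(.1,-.12,.2))"
```

```text
clk 1.4333 tcp [0.3976 0.2984 0.5182] local -0.2693291723923733 0.4614160507230326 F [ 1.6 -0.3 -0.3] rot [-0.001  0.001  0.715] q7 [-0.76  0.28  0.03  1.43 -0.01  1.44 -0.41]
(0.1, -0.12, 0.5) [-0.6812 -0.1022  0.0185]
(0.1, -0.12, 0.3) [-0.6811 -0.1021  0.2185]
(0.1, -0.12, 0.2) [-0.6811 -0.102   0.3185]
```

carry_out --plan '[{"rot": [0, 0, 0.1], "xyz": [-0.04, -0.006, 0], "grip": 255}, {"rot": [0, 0, 0.2], "xyz": [-0.08, -0.012, 0], "grip": 255}, {"rot": [0, 0, 0.3], "xyz": [-0.12, -0.018, 0], "grip": 255}, {"rot": [0, 0, 0.4], "xyz": [-0.16, -0.024, 0], "grip": 255}, {"rot": [0, 0, 0.5], "xyz": [-0.2, -0.03, 0], "grip": 255}, {"rot": [0, 0, 0.6], "xyz": [-0.24, -0.036, 0], "grip": 255}, {"rot": [0, 0, 0.715], "xyz": [-0.28, -0.042, 0], "grip": 255}, {"rot": [0, 0, 0.715], "xyz": [-0.32, -0.048, 0], "grip": 255}]'

```text
clock: 2.1
tool_pos: [0.4517, -0.0202, 0.5184]
eef_rot: [0.834, 0.552, -0.0, -0.0]
contact_force: [0.6, -0.4, 0.3]
opening: 0.007
finger_force: 0.0
```

```bash
python3 -c "
from h import *
go((.11,-.12,.5),(.11,-.12,.3),(.11,-.12,.2))"
```

```text
clk 2.1 tcp [ 0.4517 -0.0202  0.5184] local -0.0951996233693273 0.18923422013211333 F [ 0.6 -0.4  0.3] rot [-0. -0.  0.] q7 [-0.31  0.2   0.34  1.55 -0.07  1.41 -0.37]
(0.11, -0.12, 0.5) [-0.3093  0.2052  0.0183]
(0.11, -0.12, 0.3) [-0.3093  0.2052  0.2183]
(0.11, -0.12, 0.2) [-0.3093  0.2053  0.3183]
```

carry_out --plan '[{"rot": [0, 0, 0], "xyz": [-0.03, 0.02, 0], "grip": 255}, {"rot": [0, 0, 0], "xyz": [-0.06, 0.04, 0], "grip": 255}, {"rot": [0, 0, 0], "xyz": [-0.09, 0.06, 0], "grip": 255}, {"rot": [0, 0, 0], "xyz": [-0.12, 0.08, 0.01], "grip": 255}, {"rot": [0, 0, 0], "xyz": [-0.15, 0.1, 0.03], "grip": 255}, {"rot": [0, 0, 0], "xyz": [-0.18, 0.12, 0.05], "grip": 255}, {"rot": [0, 0, 0], "xyz": [-0.21, 0.14, 0.07], "grip": 255}, {"rot": [0, 0, 0], "xyz": [-0.24, 0.16, 0.09], "grip": 255}]'

```text
clock: 2.77
tool_pos: [0.5071, -0.3029, 0.4271]
eef_rot: [0.832, 0.554, -0.0, -0.001]
contact_force: [1.0, 0.6, 0.7]
opening: 0.008
finger_force: 0.0
```

carry_out --plan '[{"rot": [0, 0, 0], "xyz": [-0.02, 0.013, 0.03], "grip": 255}, {"rot": [0, 0, 0], "xyz": [-0.05, 0.03, 0.055], "grip": 255}, {"rot": [0, 0, 0], "xyz": [-0.07, 0.045, 0.08], "grip": 255}, {"rot": [0, 0, 0], "xyz": [-0.07, 0.045, 0.12], "grip": 255}, {"rot": [0, 0, 0], "xyz": [-0.07, 0.045, 0.16], "grip": 255}, {"rot": [0, 0, 0], "xyz": [-0.07, 0.045, 0.2], "grip": 255}, {"rot": [0, 0, 0], "xyz": [-0.07, 0.045, 0.22], "grip": 255}, {"rot": [0, 0, 0], "xyz": [-0.07, 0.045, 0.22], "grip": 255}]'

```text
clock: 3.43
tool_pos: [0.5187, -0.3803, 0.2027]
eef_rot: [0.832, 0.554, -0.002, -0.006]
contact_force: [0.5, 0.6, 0.5]
opening: 0.004
finger_force: 0.0
```

```bash
python3 - <<'E'
from h import *
go((.11,-.12,.08),(0,-.12,.3))
c=cam('wrist'); im=r.snapshot('wrist')[:,:,::-1].copy()
cv2.imwrite('pics/w1.png',im)
hsv=cv2.cvtColor(im,cv2.COLOR_BGR2HSV); m=cv2.inRange(hsv,(0,170,60),(6,255,255))|cv2.inRange(hsv,(175,170,60),(180,255,255))
k,l,st,ce=cv2.connectedComponentsWithStats(m)
for i in range(1,k):
    if st[i,4]>150: print(st[i],ce[i])
E
```

```text
clk 3.4333 tcp [ 0.5187 -0.3803  0.2027] local 0.1070154473189575 -0.11623855847122469 F [0.5 0.6 0.5] rot [-0.012 -0.003  0.005] q7 [ 0.39  0.78  0.33  1.55 -0.3   0.88  0.43]
(0.11, -0.12, 0.08) [-0.0042  0.0044  0.1226]
(0, -0.12, 0.3) [-0.0029 -0.1081 -0.0961]
[576   0  39  31 894] [594.46420582  12.93512304]
[ 170  215   92   37 1815] [219.98071625 238.45289256]
```

View pics/w1.png

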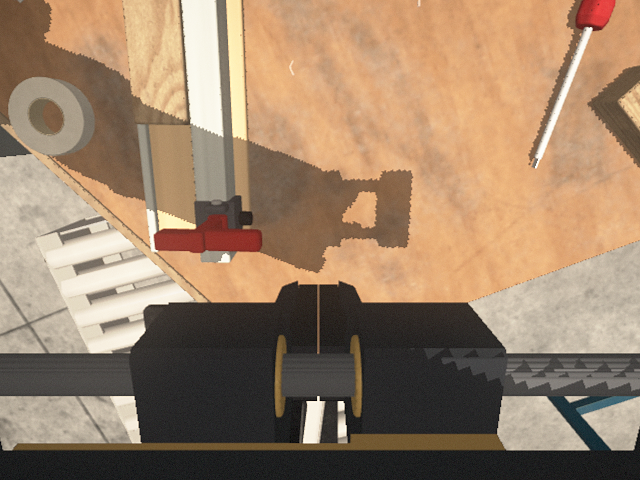

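The wrist view shows the red stop upright, with its nose end at (155,240) and tab end at (262,240). The shut fingers at (318,290) are behind it and clear. The block's end is at (160,124).

```bash
python3 - <<'E'
from h import *
c=cam('wrist')
for n,u,z in(('nose',(155,240),.095),('tab',(262,240),.095),('mid',(220,240),.095),('blk',(137,124),.042),('blk',(190,124),.042),('fence',(182,124),.044)):
    P=onz(c,u,z); print(n,(X@(P[:2]-J)).round(4),(Y@(P[:2]-J)).round(4))
E
```

```text
nose -0.0006 -0.124
tab 0.071 -0.1237
mid 0.043 -0.1238
blk -0.0271 -0.0495
blk 0.0125 -0.0494
fence 0.0072 -0.0494
```

carry_out --plan '[{"rot": [-0.012, 0, 0.005], "xyz": [-0.006, 0, 0.03], "grip": 255}, {"rot": [-0.012, 0, 0.005], "xyz": [-0.006, 0.003, 0.06], "grip": 255}, {"rot": [-0.012, 0, 0.005], "xyz": [-0.006, 0.003, 0.09], "grip": 255}, {"rot": [-0.012, 0, 0.005], "xyz": [-0.006, 0.003, 0.11], "grip": 255}, {"rot": [-0.012, 0, 0.005], "xyz": [-0.006, 0.003, 0.122], "grip": 255}, {"rot": [-0.012, 0, 0.005], "xyz": [-0.006, 0.003, 0.122], "grip": 255}]'

```text
clock: 3.98
tool_pos: [0.5221, -0.3897, 0.0859]
eef_rot: [0.834, 0.552, 0.003, 0.004]
contact_force: [-0.5, 0.5, -0.1]
opening: 0.005
finger_force: 0.0
```

```bash
python3 -c "
from h import *
go((.012,-.122,.08))"
```

```text
clk 3.9833 tcp [ 0.5221 -0.3897  0.0859] local 0.11373651062459808 -0.12357699407967743 F [-0.5  0.5 -0.1] rot [ 0.011 -0.001  0.   ] q7 [ 0.44  0.93  0.26  1.62 -0.36  0.63  0.48]
(0.012, -0.122, 0.08) [ 0.0016 -0.1018  0.0049]
```

carry_out --plan '[{"rot": [0.008, 0, 0], "xyz": [0.001, 0, 0.002], "grip": 255}, {"rot": [0.008, 0, 0], "xyz": [0.001, -0.015, 0.003], "grip": 255}, {"rot": [0.008, 0, 0], "xyz": [0.001, -0.03, 0.003], "grip": 255}, {"rot": [0.008, 0, 0], "xyz": [0.001, -0.042, 0.003], "grip": 255}, {"rot": [0.008, 0, 0], "xyz": [0.001, -0.054, 0.003], "grip": 255}, {"rot": [0.008, 0, 0], "xyz": [0.001, -0.066, 0.003], "grip": 255}, {"rot": [0.008, 0, 0], "xyz": [0.001, -0.078, 0.003], "grip": 255}, {"rot": [0.008, 0, 0], "xyz": [0.001, -0.084, 0.003], "grip": 255}]'

```text
clock: 4.65
tool_pos: [0.4459, -0.3574, 0.0851]
eef_rot: [0.834, 0.552, 0.002, 0.004]
contact_force: [1.3, -0.6, 1.0]
opening: 0.004
finger_force: 0.4
```

```bash
python3 -c "
from h import *
go((.012,-.122,.08))
cv2.imwrite('pics/w2.png',r.snapshot('wrist')[:,:,::-1])"
```

```text
clk 4.65 tcp [ 0.4459 -0.3574  0.0851] local 0.031025201614759874 -0.12352874485283795 F [ 1.3 -0.6  1. ] rot [ 0.008  0.001 -0.001] q7 [ 0.47  0.86  0.21  1.87 -0.37  0.45  0.55]
(0.012, -0.122, 0.08) [ 0.0015 -0.0191  0.005 ]
```

View pics/w2.png

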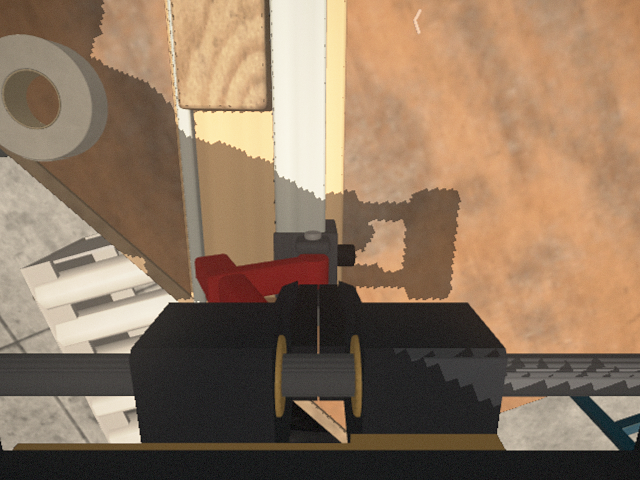

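The red stop is most of the way down, with its arm level-ish at (270,275) and the tab hidden by the fingers at (318,290). I'll keep pushing and then press the tab end from above.

carry_out --plan '[{"rot": [0, 0, 0], "xyz": [0, -0.008, 0.002], "grip": 255}, {"rot": [0, 0, 0], "xyz": [0, -0.014, 0.003], "grip": 255}, {"rot": [0, 0, 0], "xyz": [0, -0.019, 0.003], "grip": 255}, {"rot": [0, 0, 0], "xyz": [0, -0.019, 0.003], "grip": 255}]'

```text
clock: 5.03
tool_pos: [0.4268, -0.3485, 0.0796]
eef_rot: [0.834, 0.552, 0.001, 0.001]
contact_force: [-0.4, -0.2, -0.2]
opening: 0.002
finger_force: 0.0
```

carry_out --plan '[{"rot": [0, 0, 0], "xyz": [0, 0.008, -0.01], "grip": 255}, {"rot": [0, 0, 0], "xyz": [0, 0.004, -0.035], "grip": 255}, {"rot": [0, 0, 0], "xyz": [0, -0.02, -0.035], "grip": 255}, {"rot": [0, 0, 0], "xyz": [0, -0.028, -0.035], "grip": 255}, {"rot": [0, 0, 0], "xyz": [0, -0.028, -0.035], "grip": 255}]'

```text
clock: 5.45
tool_pos: [0.3993, -0.3367, 0.1143]
eef_rot: [0.834, 0.551, 0.0, -0.0]
contact_force: [0.3, -0.6, -0.7]
opening: 0.005
finger_force: 0.0
```

```bash
python3 -c "
from h import *
go((-.015,-.122,.092))
cv2.imwrite('pics/s2.png',cv2.resize(r.snapshot('scene')[190:370,130:370,::-1],None,fx=3,fy=3))"
```

```text
clk 5.45 tcp [ 0.3993 -0.3367  0.1143] local -0.019995817822579465 -0.12269992363985385 F [ 0.3 -0.6 -0.7] rot [-0.    -0.001 -0.002] q7 [ 0.49  0.77  0.21  1.99 -0.37  0.42  0.57]
(-0.015, -0.122, 0.092) [0.0007 0.005  0.0223]
```

View pics/s2.png

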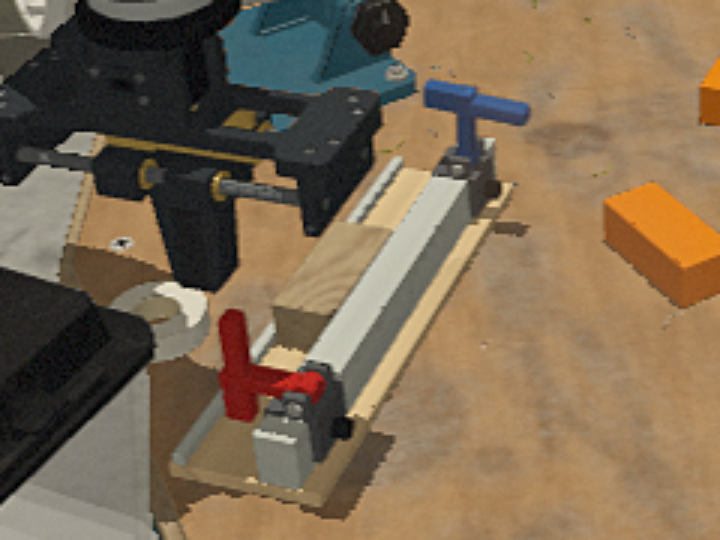

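The red stop is down, with its tab upright at crop (233,350) and its arm level across the fence. The blue stop is still up at (470,120). Next I press the tab end to seat it.

carry_out --plan '[{"rot": [0, 0, 0], "xyz": [0, 0.004, 0.01], "grip": 255}, {"rot": [0, 0, 0], "xyz": [0, 0.004, 0.018], "grip": 255}, {"rot": [0, 0, 0], "xyz": [0, 0.004, 0.022], "grip": 255}, {"rot": [0, 0, 0], "xyz": [0, 0.004, 0.024], "grip": 255}, {"rot": [0, 0, 0], "xyz": [0, 0.004, 0.025], "grip": 255}, {"rot": [0, 0, 0], "xyz": [0, 0.004, 0.025], "grip": 255}]'

```text
clock: 6.0
tool_pos: [0.4065, -0.3395, 0.0918]
eef_rot: [0.834, 0.552, 0.002, 0.002]
contact_force: [-2.9, 5.5, 32.7]
opening: 0.005
finger_force: 16.4
```

carry_out --plan '[{"rot": [0, 0, 0], "xyz": [0, 0, -0.03], "grip": 255}, {"rot": [0, 0, 0], "xyz": [0.04, 0, -0.03], "grip": 255}, {"rot": [0, 0, 0], "xyz": [0.08, 0, -0.03], "grip": 255}, {"rot": [0, 0, 0], "xyz": [0.12, 0, -0.03], "grip": 255}, {"rot": [0, 0, 0], "xyz": [0.16, 0, -0.03], "grip": 255}, {"rot": [0, 0, 0], "xyz": [0.184, 0, -0.03], "grip": 255}, {"rot": [0, 0, 0], "xyz": [0.184, 0, -0.03], "grip": 255}, {"rot": [0, 0, 0], "xyz": [0.184, 0, -0.03], "grip": 255}]'

```text
clock: 6.67
tool_pos: [0.4782, -0.1683, 0.1185]
eef_rot: [0.833, 0.554, 0.001, 0.001]
contact_force: [0.7, -1.4, 0.0]
opening: 0.003
finger_force: 0.0
```

```bash
python3 -c "
from h import *
go((-.014,.062,.032))
c=cam('wrist')
cv2.imwrite('pics/w3.png',r.snapshot('wrist')[:,:,::-1])
for P in((-.034,.0415,.042),(.006,.0415,.042)): print(proj(c,np.r_[J+P[0]*X+P[1]*Y,P[2]]))
cv2.imwrite('pics/s3.png',cv2.resize(r.snapshot('scene')[190:370,130:370,::-1],None,fx=3,fy=3))"
```

```text
clk 6.6667 tcp [ 0.4782 -0.1683  0.1185] local -0.013011944744821008 0.0632303888080051 F [ 0.7 -1.4  0. ] rot [ 0.003 -0.     0.004] q7 [ 0.09  0.75  0.26  2.04 -0.46  0.4   0.31]
(-0.014, 0.062, 0.032) [-0.0013 -0.0013  0.0865]
[282.31405801 280.85961597]
[349.56818469 280.96082717]
```

View pics/s3.png

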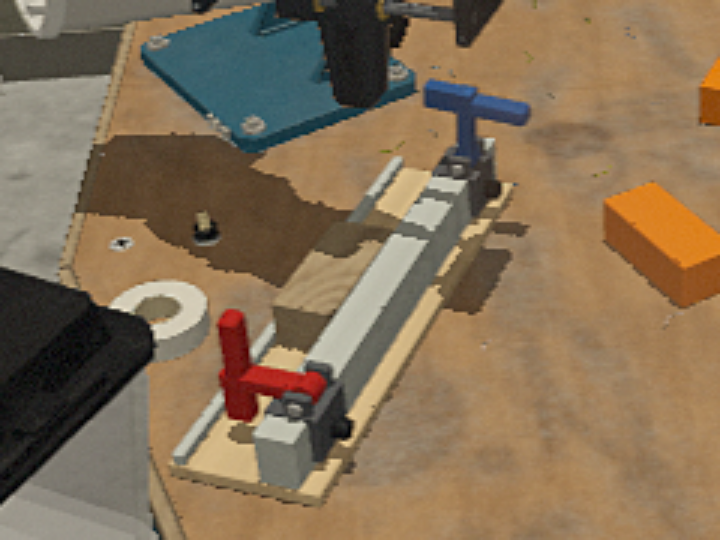

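The stop is seated level with the block between the stops. Before lowering, I'll check the arm's clearance to the white box.

```bash
python3 -c "
from h import *
a=r.snapshot('top')[180:480,60:460,::-1]; b=r.snapshot('scene')[0:300,0:400,::-1]
cv2.imwrite('pics/cmb.png',np.hstack([a,b]))
t,s=cam('top'),cam('scene')
"
```

```text
(no output)
```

View pics/cmb.png

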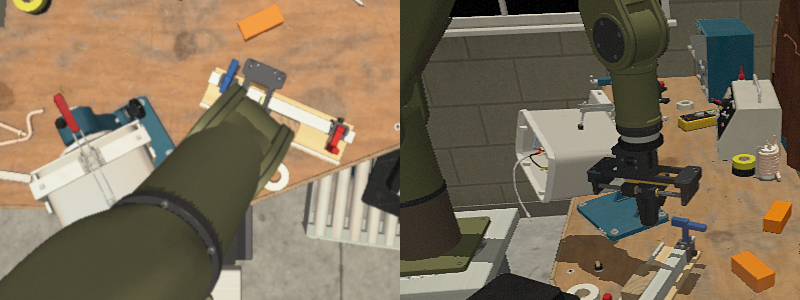

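The forearm leaves the wrist well above the white box, which is at (560,150) on the right, so lowering is safe.

carry_out --plan '[{"rot": [0, 0, 0.003], "xyz": [0, -0.001, 0.02], "grip": 255}, {"rot": [0, 0, 0.003], "xyz": [0, -0.001, 0.04], "grip": 255}, {"rot": [0, 0, 0.003], "xyz": [0, -0.001, 0.06], "grip": 255}, {"rot": [0, 0, 0.003], "xyz": [0, -0.001, 0.075], "grip": 255}, {"rot": [0, 0, 0.003], "xyz": [0, -0.001, 0.086], "grip": 255}, {"rot": [0, 0, 0.003], "xyz": [0, -0.001, 0.086], "grip": 255}, {"rot": [0, 0, 0.003], "xyz": [0, -0.001, 0.086], "grip": 255}]'

```text
clock: 7.45
tool_pos: [0.4763, -0.1707, 0.0334]
eef_rot: [0.835, 0.55, 0.001, 0.001]
contact_force: [0.6, 0.4, 0.1]
opening: 0.002
finger_force: 0.0
```

```bash
python3 -c "
from h import *
go((-.014,-.016,.032))"
```

```text
clk 7.45 tcp [ 0.4763 -0.1707  0.0334] local -0.013862079092134499 0.06024892791833327 F [0.6 0.4 0.1] rot [ 0.003  0.    -0.005] q7 [ 0.18  0.91  0.12  2.07 -0.52  0.2   0.36]
(-0.014, -0.016, 0.032) [-0.0762  0.0002  0.0014]
```

carry_out --plan '[{"rot": [0, 0, 0], "xyz": [-0.009, 0, 0.001], "grip": 255}, {"rot": [0, 0, 0], "xyz": [-0.018, 0, 0.001], "grip": 255}, {"rot": [0, 0, 0], "xyz": [-0.027, 0, 0.001], "grip": 255}, {"rot": [0, 0, 0], "xyz": [-0.036, 0, 0.001], "grip": 255}, {"rot": [0, 0, 0], "xyz": [-0.045, 0, 0.001], "grip": 255}, {"rot": [0, 0, 0], "xyz": [-0.054, 0, 0.001], "grip": 255}, {"rot": [0, 0, 0], "xyz": [-0.062, 0, 0.001], "grip": 255}, {"rot": [0, 0, 0], "xyz": [-0.067, 0, 0.001], "grip": 255}]'

```text
clock: 8.12
tool_pos: [0.4498, -0.2329, 0.0327]
eef_rot: [0.835, 0.55, 0.001, 0.002]
contact_force: [0.8, 1.1, 0.9]
opening: 0.002
finger_force: 0.7
```

carry_out --plan '[{"rot": [0, 0, 0], "xyz": [-0.002, 0, 0], "grip": 255}, {"rot": [0, 0, 0], "xyz": [-0.004, 0, 0], "grip": 255}, {"rot": [0, 0, 0], "xyz": [-0.006, 0, 0], "grip": 255}, {"rot": [0, 0, 0], "xyz": [-0.006, 0, 0], "grip": 255}]'

```text
clock: 8.45
tool_pos: [0.448, -0.237, 0.0325]
eef_rot: [0.835, 0.551, 0.001, 0.002]
contact_force: [-0.7, -0.1, -0.5]
opening: 0.005
finger_force: 0.0
```

```bash
python3 -c "
from h import *
go((-.014,-.017,.032))"
```

```text
clk 8.45 tcp [ 0.448  -0.237   0.0325] local -0.014023471906130437 -0.0119012486138885 F [-0.7 -0.1 -0.5] rot [ 0.004  0.    -0.003] q7 [ 0.33  0.91  0.11  2.06 -0.46  0.19  0.45]
(-0.014, -0.017, 0.032) [-0.0051  0.      0.0005]
```

Not in contact with the stop yet, so creep on.

carry_out --plan '[{"rot": [0, 0, 0], "xyz": [-0.0015, 0, 0], "grip": 255}, {"rot": [0, 0, 0], "xyz": [-0.003, 0, 0], "grip": 255}, {"rot": [0, 0, 0], "xyz": [-0.0045, 0, 0], "grip": 255}, {"rot": [0, 0, 0], "xyz": [-0.0055, 0, 0], "grip": 255}]'

```text
clock: 8.78
tool_pos: [0.4466, -0.24, 0.0325]
eef_rot: [0.834, 0.552, 0.002, 0.001]
contact_force: [2.6, 6.0, 1.7]
opening: 0.006
finger_force: 3.5
```

```bash
python3 - <<'E'
from h import *
go((-.014,-.017,.032))
cv2.imwrite('pics/s4.png',cv2.resize(r.snapshot('scene')[200:380,130:370,::-1],None,fx=3.3,fy=3.3))
E
```

```text
clk 8.7833 tcp [ 0.4466 -0.24    0.0325] local -0.014095463974871313 -0.0151858345010781 F [2.6 6.  1.7] rot [ 0.003 -0.003 -0.001] q7 [ 0.34  0.91  0.1   2.06 -0.46  0.19  0.45]
(-0.014, -0.017, 0.032) [-0.0018  0.0001  0.0005]
```

View pics/s4.png

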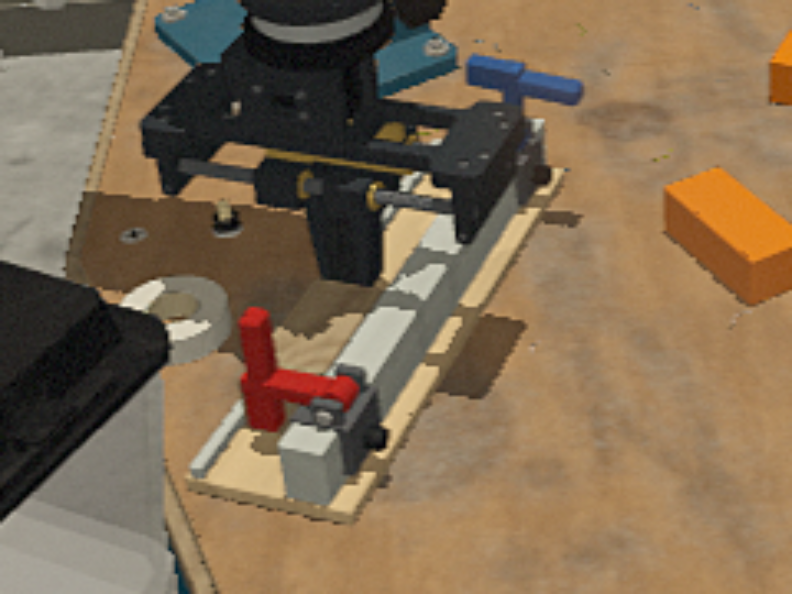

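The block's end now rests against the red nose near (270,400), with 6 N of contact. I'll back off, rise, and go to the robot's side of the tab.

carry_out --plan '[{"rot": [0, 0, 0], "xyz": [0.002, 0, 0], "grip": 255}, {"rot": [0, 0, 0], "xyz": [0.01, 0, 0], "grip": 255}, {"rot": [0, 0, 0], "xyz": [0.01, 0, -0.03], "grip": 255}, {"rot": [0, 0, 0], "xyz": [0.01, 0, -0.07], "grip": 255}, {"rot": [0, 0, 0], "xyz": [0.01, -0.01, -0.1], "grip": 255}, {"rot": [0, 0, 0], "xyz": [-0.02, -0.03, -0.1], "grip": 255}, {"rot": [0, 0, 0], "xyz": [-0.05, -0.046, -0.1], "grip": 255}, {"rot": [0, 0, 0], "xyz": [-0.085, -0.046, -0.1], "grip": 255}]'

```text
clock: 9.5
tool_pos: [0.3669, -0.2996, 0.1329]
eef_rot: [0.834, 0.552, 0.001, -0.0]
contact_force: [0.5, 0.1, 0.3]
opening: 0.008
finger_force: 0.0
```

carry_out --plan '[{"rot": [0, 0, 0], "xyz": [-0.022, 0, 0], "grip": 255}, {"rot": [0, 0, 0], "xyz": [-0.022, 0, 0], "grip": 255}, {"rot": [0, 0, 0], "xyz": [-0.022, 0, 0.02], "grip": 255}, {"rot": [0, 0, 0], "xyz": [-0.022, 0, 0.04], "grip": 255}, {"rot": [0, 0, 0], "xyz": [-0.022, 0, 0.053], "grip": 255}, {"rot": [0, 0, 0], "xyz": [-0.022, 0, 0.053], "grip": 255}, {"rot": [0, 0, 0], "xyz": [-0.022, 0, 0.053], "grip": 255}]'

```text
clock: 10.08
tool_pos: [0.3612, -0.3215, 0.079]
eef_rot: [0.835, 0.551, 0.001, 0.001]
contact_force: [-0.4, -0.2, 0.2]
opening: 0.006
finger_force: 0.0
```

```bash
python3 -c "
from h import *
go((-.0355,-.122,.08))"
```

```text
clk 10.0833 tcp [ 0.3612 -0.3215  0.079 ] local -0.060932222088844835 -0.12353957061317555 F [-0.4 -0.2  0.2] rot [ 0.002 -0.001 -0.003] q7 [ 0.56  0.8   0.12  2.12 -0.39  0.24  0.62]
(-0.0355, -0.122, 0.08) [ 0.0016  0.0254 -0.0009]
```

carry_out --plan '[{"rot": [0, 0, 0], "xyz": [0.001, 0.015, 0], "grip": 255}, {"rot": [0, 0, 0], "xyz": [0.001, 0.025, -0.001], "grip": 255}, {"rot": [0, 0, 0], "xyz": [0.001, 0.032, -0.0085], "grip": 255}, {"rot": [0, 0, 0], "xyz": [0.001, 0.04, -0.0155], "grip": 255}, {"rot": [0, 0, 0], "xyz": [0.001, 0.049, -0.021], "grip": 255}, {"rot": [0, 0, 0], "xyz": [0.001, 0.059, -0.0245], "grip": 255}, {"rot": [0, 0, 0], "xyz": [0.001, 0.07, -0.026], "grip": 255}, {"rot": [0, 0, 0], "xyz": [0.001, 0.081, -0.025], "grip": 255}]'

```text
clock: 10.75
tool_pos: [0.438, -0.3536, 0.1082]
eef_rot: [0.835, 0.551, 0.002, 0.004]
contact_force: [0.9, 2.8, 17.2]
opening: 0.007
finger_force: 6.9
```

carry_out --plan '[{"rot": [0, 0, 0], "xyz": [0, 0.005, 0.001], "grip": 255}, {"rot": [0, 0, 0], "xyz": [0, 0.01, 0.003], "grip": 255}, {"rot": [0, 0, 0], "xyz": [0, 0.0175, 0.0065], "grip": 255}, {"rot": [0, 0, 0], "xyz": [0, 0.0175, 0.0065], "grip": 255}]'

```text
clock: 11.08
tool_pos: [0.4594, -0.3628, 0.1021]
eef_rot: [0.834, 0.552, 0.004, 0.009]
contact_force: [6.2, -0.7, 11.1]
opening: 0.003
finger_force: 5.0
```

```bash
python3 - <<'E'
from h import *
go((.0355,-.122,.098))
E
```

```text
clk 11.0833 tcp [ 0.4594 -0.3628  0.1021] local 0.0455209275254444 -0.12319486584726656 F [ 6.2 -0.7 11.1] rot [ 0.019  0.003 -0.001] q7 [ 0.46  0.84  0.23  1.83 -0.37  0.5   0.53]
(0.0355, -0.122, 0.098) [ 0.0012 -0.0101  0.0039]
```

carry_out --plan '[{"rot": [0, 0, 0], "xyz": [0, 0, -0.03], "grip": 255}, {"rot": [0, 0, 0], "xyz": [0, 0, -0.07], "grip": 255}, {"rot": [0, 0, 0], "xyz": [0, 0, -0.11], "grip": 255}, {"rot": [0, 0, 0], "xyz": [0, 0.03, -0.13], "grip": 255}, {"rot": [0, 0, 0], "xyz": [0, 0.06, -0.13], "grip": 255}, {"rot": [0, 0, 0], "xyz": [0, 0.06, -0.13], "grip": 255}]'

```text
clock: 11.58
tool_pos: [0.5136, -0.3845, 0.232]
eef_rot: [0.834, 0.552, 0.004, 0.007]
contact_force: [1.8, -0.5, -0.3]
opening: 0.003
finger_force: 0.0
```

```bash
python3 - <<'E'
from h import *
go((.0355,-.122,.098))
c=cam('wrist'); w=r.snapshot('wrist')[:,:,::-1]
cs=cam('scene'); s=r.snapshot('scene')[:,:,::-1]
a=cv2.resize(s[250:370,190:340],(400,320)); b=cv2.resize(w,(400,300)); b=np.vstack([b,np.zeros((20,400,3),np.uint8)])
cv2.imwrite('pics/last.png',np.hstack([a,b])); cv2.imwrite('pics/wlast.png',w)
def P(x,z,q,y=-.122): # local down-frame rel hinge -> world
    v=R.from_rotvec([0,q,0]).apply([x,0,z]); return np.r_[J+(.028+v[0])*X+y*Y,.051+v[2]]
for q in(1.0,1.2,1.4,1.57,1.8,2.0): print(q,'tab end w/s',proj(c,P(-.04,.041,q)).round(),proj(cs,P(-.04,.041,q)).round(),'nose',proj(c,P(-.04,-.027,q)).round(),proj(cs,P(-.04,-.027,q)).round())
for y in(-.026,-.116): print('blk edge exp',proj(c,np.r_[J-.012*X+y*Y,.042]).round())
E
```

```text
clk 11.5833 tcp [ 0.5136 -0.3845  0.232 ] local 0.103910902463772 -0.12211184092528007 F [ 1.8 -0.5 -0.3] rot [0.015 0.001 0.001] q7 [ 0.39  0.73  0.34  1.55 -0.3   0.89  0.43]
(0.0355, -0.122, 0.098) [ 0.0003 -0.0704  0.1329]
1.0 tab end w/s [224. 225.] [236. 292.] nose [161. 214.] [206. 305.]
1.2 tab end w/s [241. 224.] [243. 295.] nose [163. 216.] [208. 301.]
1.4 tab end w/s [256. 222.] [249. 299.] nose [168. 219.] [211. 298.]
1.57 tab end w/s [267. 220.] [254. 304.] nose [174. 220.] [214. 296.]
1.8 tab end w/s [279. 217.] [260. 310.] nose [186. 222.] [219. 295.]
2.0 tab end w/s [287. 214.] [263. 315.] nose [198. 223.] [224. 294.]
blk edge exp [166.  86.]
blk edge exp [177. 200.]
```

View pics/last.png

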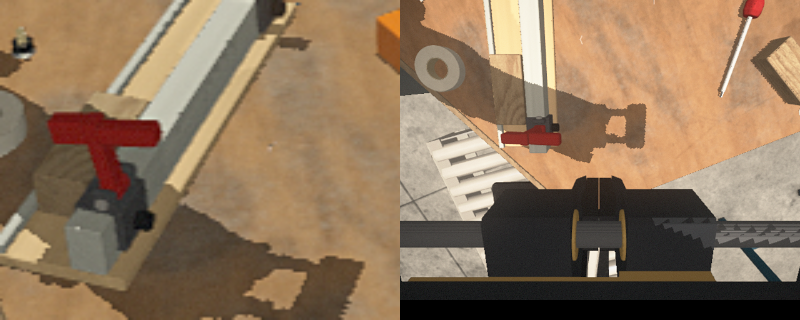

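The red stop is upright: its bar runs nearly level in the scene view, with slope about (37,+3) px, which gives q≈1.4. The block's ends in the wrist view, at panel rows 54 and 125, match the gauged position. Nothing is touched, so I'm handing in.

```bash
python3 -c "
from plant import r
print(r.finish_job())"
```

```text
the job is handed in; nothing more can be done
None
```

I flipped the red stop down, slid the block along the fence against it, flipped the stop back up to about 1.4 rad and handed the job in; the block stayed where it was gauged, I never moved the blue stop, and no verdict came back.

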